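Run a spring-tip gauge along a cleaver's grind seam and hold it on the marked spot

ROBOT

A 6-joint arm with a two-finger parallel gripper is mounted at the origin on the work surface. World frame = base frame: x ahead of the robot, y to its left, z up, the work surface at z = 0. Lengths are in m, angles in degrees, forces in N, time in s.
With the tool pointing down it reaches from about 0.4 to 0.825 m from the base axis. Payload 7 kg.
Tool frame: the origin (TCP) lies midway between the tips of the shut fingers; the grasp point (between the pads) lies 19 mm behind it; z points along the fingers, y is the direction in which the jaws open and shut (so a half turn about z gives the same grasp; the last joint's range is limited). The gripper opens to 88 mm and grips with 3 to 60 N. Pads are 19 mm wide; open, the fingers measure 130 mm over their backs; the gripper's body (78 mm by 193 mm) begins 47 mm behind the grasp point.
Start: joints at [-49.039, 20.546, 0.682, 0, -70.136, -16.507], TCP at [0.279, -0.614, 0.227] pointing down, gripper open.
Joint ranges: [-176.03, 176.03], [-82.01, 121.73], [-58.28, 71.71], [-173.87, 95.51], [-174.79, -0.11], [-173.66, 173.66]. Speed limits (degrees/s): [136.94, 136.94, 172.46, 180, 180, 180].

INTERFACE

Orientations are given as [roll, pitch, yaw] about the fixed x, y, z axes, in that order (R = Rz(yaw) Ry(pitch) Rx(roll)).
In Python, from plant import r gives the robot as it stands. The module is installed in compiled form; this text tells all that it offers.
- The arm moves only by the tool send_rows, never from a script. Its argument "motion" is a list of rows, each an object with "travel": the shift along the tool's x, y, z in m, a list of three; "spin": the turn about the tool's z in degrees. In form: [{"travel": [tx, ty, tz], "spin": spin}, ...]. A call has 1 to 5 rows; each row shifts and turns the pose as measured when the row begins, along the tool's axes as they then stand; what a row does not reach is not made up. A row lasts 1/12 s, in which the tool goes at most 41.7 mm and 7.16 degrees, less where a joint would pass 70% of its speed; a pose out of reach is approached as far as the arm can. A call is refused whole if a number of a shift passes 0.0417 or a number of a turn 7.16, either way. A call with a gripper value outside its range is refused whole. "gripper" is the gripper command: -1 is shut, 1 is fully open, values between are in proportion, set as the call begins (left out, the last holds). The fingers move at their own pace and stop on an object; "squeeze" is the grip in N (left out, the last holds). Time passes only in rows, so rows that do not move let the fingers close. It gives the time, the measured TCP pose, the force and the opening at its end, in the units of the state.
- r.get_state(): the state, without advancing time (a new reading comes with each control period).
- r.capture(name): name is "side" or "top"; returns (picture, depth): 384x512x3 uint8, blue, green, red; 384x512 float32, m along the optical axis (not along the pixel's ray), 0 where there is no reading.
- r.get_calibration(name): a dict with "fov_y" (degrees; the focal length in pixels is half the picture's height over the tangent of half this angle, whatever the lens; pixels are square), "cx", "cy" (the principal point, pixels), "origin" and "orientation" of the camera in the world. Camera axes: x right, y down, z forward; pixel columns grow to the right and rows downward; lengths in m; the calibration is good to about 2 mm. A picture is of the moment at which its call begins. get_calibration takes no time and is no camera call.
- r.close_job(): hands the job in, once; it reports no verdict.
Trained networks look in the newest picture that a camera, given by its name, has taken for a name from the list of things; names that differ only in an ending like _2 or _b are one class to them, and where a whole thing is asked for, a point or a joint stands for the part that bears it (a point fixed in the world has none). Each returns a list of dicts, best first, with "conf" (0 to 1); they miss things now and then, are a little off and sometimes report something else, mostly with a low value. They report only what shows in the picture. A call takes as long as a camera call. They do not tell look-alikes from the thing itself.
- r.boxes_of(camera, target): "at" ([x, y, z] in m, in the coordinates of the camera as it stood for that picture, good to about 4 mm: the middle of the surface that is visible of it).
- r.pinpoint(camera, target): "at" ([x, y, z] in m, in the coordinates of the camera as it stood for that picture, good to about 4 mm: a listed point, or the origin of a listed thing).
The state is a dict: "time_s": time; "joints": joint angles; "qd": joint speeds; "joint_torque": joint torques, N m; "tcp_pos": TCP position; "eef_rot": TCP orientation; "contact_force": force on the tool from outside, world axes, zero at the start; "moment": the same for the moment, N m; "gripper_width": finger opening in m.
Only numpy, scipy, OpenCV 4.12 (cv2) and the standard library are available. Lean on these libraries where they do the work, as an engineer would, in place of code of your own. Each camera call takes 0.05 s, during which the arm holds its last target. There are 200 camera calls.

TASK

Take the orange spring-tip gauge out of its blue stand and, keeping it square to the sloping face of the clamped cleaver, set its tip lightly on the green dot and draw it slowly (about 2 cm a second), always touching, along the seam between the dark and the bright half of the blade to the red spot. Finish while holding it there: the robot still grips the gauge, square to the blade, tip on the red spot and about half pressed in. Press gently and never to the stop, touch the cleaver with nothing but the tip on that seam, and leave the wooden handle blank, the grey whetstone and the steel bowl where they are.

Things in the scene. Friction and masses are not known exactly. Their poses are not given: they have to be found in the camera images.
- gauge_grip (a point): Centre of the loose gauge's orange grip, 24 x 24 x 46 mm, faces square to this point's x and y; z up the gauge, away from the tip. The gauge (about 155 g) starts upright in the blue stand. The grip reaches 22 mm above (black cap 6 mm more) and 24 mm below this point, to a steel collar (34 mm diameter, 4 mm thick) resting on the stand; below it a neck, 18 mm diameter, 30 mm long.
- gauge_tip (a point): Lowest point of the ball end (8 mm diameter) of the gauge's spring plunger, on the gauge's axis, 78 mm below gauge_grip when the spring is out; z points up the gauge. The gauge must be lifted 50 mm to clear the stand.
- plunger (a joint): Travel of the plunger into the gauge, m: 0 fully out, 0.014 at the hard stop. The spring pushes back with 0.5 N at the start of travel, 250 N/m more, 2.3 N half-way, 4 N at the stop.
- stand: Blue steel stand, fixed, 90 x 90 mm foot, 62 mm high; origin under its centre, z up; the gauge hangs in the vertical hole (22 mm) at the centre of its 80 x 80 mm top plate.
- cleaver: Cleaver strapped immovably on a sloped rest. Origin: middle of the blade's upper face, on the seam, 62 mm above the table. z: the face's normal, 15 degrees off vertical, leaning to the robot's side; x up the slope to the spine; y along the seam to the handle. Blade 96 (x) by 190 (y) mm, dark at +x, bright at -x. Bolster from y = 93 mm; handle and strap to y = 221, at most 29 mm above the face.
- seam_start (a point): Centre of the green dot (14 mm diameter) on the seam, on the blade's face, 40 mm from the cleaver's origin towards the handle; axes as the cleaver's.
- spot (a point): Centre of the red spot (16 mm diameter, white centre) on the seam, on the blade's face, 85 mm from the green dot, away from the handle; axes as the cleaver's.
- gauge: The whole gauge; origin on its axis at the underside of the collar, 28 mm below gauge_grip and 50 mm above the tip with the spring out; z up the gauge.
- handle_blank: Bystander: loose dark wooden block 120 x 34 x 26 mm; origin under its centre, x along it.
- whetstone: Bystander: loose grey stone 150 x 50 x 30 mm; origin under its centre, x along it.
- rivet_tin: Bystander: loose steel bowl, 70 mm diameter, 50 mm high; origin under its centre.
There are look-alikes about, which are no part of the job. What is shaped like the gauge but purple is not meant.

How it is judged:
By the outcome, as a careful person would: the job done as asked, in the order asked, and still so for the second after the job is handed in, while the arm keeps its last pose, push and grip.
It also fails if it takes over 43 s, if anything falls off the work surface, if the arm or the gripper's body presses on something with over 40 N, if the wrist force passes 120 N, or if a joint passes its speed limit or range.

## Working session

There is one attempt and no reset: what is moved stays moved. The work goes in short steps, Python scripts to look and compute and a tool call to move; the robot and the scene stay as the last step left them, time stands still between calls to the robot, and variables do not carry over. Pictures are saved under pics/ and viewed, about 8 in all and at most 12, crops included, and the job is handed in when it is done.

Besides the shell and the picture viewer there is one more tool, called as name(argument=value, ...) on one line, values as JSON. send_rows: Moves the arm, as the interface text tells. Its arguments: {"type":"object","properties":{"motion":{"type":"array"},"gripper":{"type":"number"},"squeeze":{"type":"number"}},"required":["motion"]}

```bash
mkdir -p pics
cat > h.py <<'E'
import numpy as np, cv2
from scipy.spatial.transform import Rotation as R
from plant import r
def cal(n):
    c=r.get_calibration(n); f=192/np.tan(np.radians(c['fov_y']/2)); return c,f
def rot(o):
    o=np.array(o); return o if o.shape==(3,3) else (R.from_quat(o).as_matrix() if o.size==4 else R.from_euler('xyz',o,degrees=True).as_matrix())
def w(n,p):
    c,f=cal(n); return rot(c['orientation'])@np.array(p)+np.array(c['origin'])
def px(n,u,v,d):
    c,f=cal(n); return w(n,[(u-c['cx'])/f*d,(v-c['cy'])/f*d,d])
def proj(n,P):
    c,f=cal(n); q=rot(c['orientation']).T@(np.array(P)-np.array(c['origin'])); return q[0]/q[2]*f+c['cx'],q[1]/q[2]*f+c['cy'],q[2]
E
python3 - <<'E'
from h import *
np.set_printoptions(precision=4,suppress=True)
for n in('side','top'):
    print(n,r.get_calibration(n))
    im,d=r.capture(n); cv2.imwrite(f'pics/{n}0.png',im); np.save(f'pics/{n}0.npy',d)
    for t in('gauge_grip','gauge_tip','stand','cleaver','seam_start','spot','gauge','handle_blank','whetstone','rivet_tin'):
        for e in r.pinpoint(n,t)[:3]: print(n,t,w(n,e['at']),np.round(proj(n,w(n,e['at']))[:2]),round(e['conf'],2), {k:v for k,v in e.items() if k not in('at','conf')})
print(r.get_state())
E
```

```text
side {'fov_y': 43.28686099354074, 'cx': 247.15117162658763, 'cy': 191.13652432830952, 'origin': array([ 0.4919, -1.244 ,  0.99  ]), 'orientation': array([-125.582 ,    0.7768,   -2.8423])}
side gauge_grip [ 0.4942 -0.3231  0.0898] [235. 266.] 0.65 {}
side gauge_grip [ 0.399  -0.2864  0.0782] [200. 261.] 0.65 {}
side stand [ 0.4936 -0.3174 -0.0004] [236. 288.] 0.57 {}
side cleaver [0.5701 0.0367 0.0609] [255. 194.] 0.85 {}
side seam_start [0.5619 0.076  0.0626] [252. 187.] 0.81 {}
side spot [ 0.5789 -0.0094  0.0584] [259. 203.] 0.58 {}
side gauge [ 0.4928 -0.3195  0.0583] [235. 274.] 0.73 {}
side gauge [ 0.5987 -0.316   0.0478] [274. 274.] 0.6 {}
side handle_blank [ 0.7705 -0.1456  0.0018] [325. 242.] 0.63 {}
side whetstone [0.3517 0.392  0.0024] [194. 155.] 0.65 {}
side rivet_tin [ 0.677  -0.2221 -0.0031] [298. 262.] 0.67 {}
top {'fov_y': 45.12435357150302, 'cx': 259.4254184754567, 'cy': 186.79753232331166, 'origin': array([0.2608, 0.0341, 1.3601]), 'orientation': array([-166.8671,   -0.1242,  -94.9213])}
top gauge_grip [ 0.5955 -0.3216  0.0734] [371. 165.] 0.66 {}
top gauge_grip [ 0
[... 572 characters left out ...]
766 -0.148   0.0008] [302. 121.] 0.77 {}
top whetstone [0.3526 0.3926 0.0001] [132. 273.] 0.81 {}
top whetstone [0.5689 0.0327 0.062 ] [250. 185.] 0.35 {}
top rivet_tin [ 0.6786 -0.2276  0.0002] [331. 148.] 0.79 {}
{'time_s': 1.1, 'joints': array([-49.0371,  20.5463,   0.6809,   0.0003, -70.1376, -16.5073]), 'qd': array([ 0.0015,  0.0767, -0.0222, -0.0061,  0.1066, -0.0646]), 'joint_torque': array([  0.0008, -58.2406,  29.3305,   7.0025,   0.0124,  -0.    ]), 'tcp_pos': array([ 0.2794, -0.6144,  0.2266]), 'eef_rot': array([ 179.9972,   -0.0011, -155.5443]), 'contact_force': array([ 0.2395, -0.0155,  0.3733]), 'moment': array([-0.024 ,  0.0286,  0.0049]), 'gripper_width': 0.08764177566459537}
```

View images.

Run:
```python
import cv2,numpy as np
a=cv2.imread('pics/top0.png')[90:320,110:430]; b=cv2.imread('pics/side0.png')[130:330,130:400]
cv2.imwrite('pics/a.png',cv2.resize(a,None,fx=2.5,fy=2.5,interpolation=3)); cv2.imwrite('pics/b.png',cv2.resize(b,None,fx=2.9,fy=2.9,interpolation=3))
```

```text
(no output)
```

View pics/a.png

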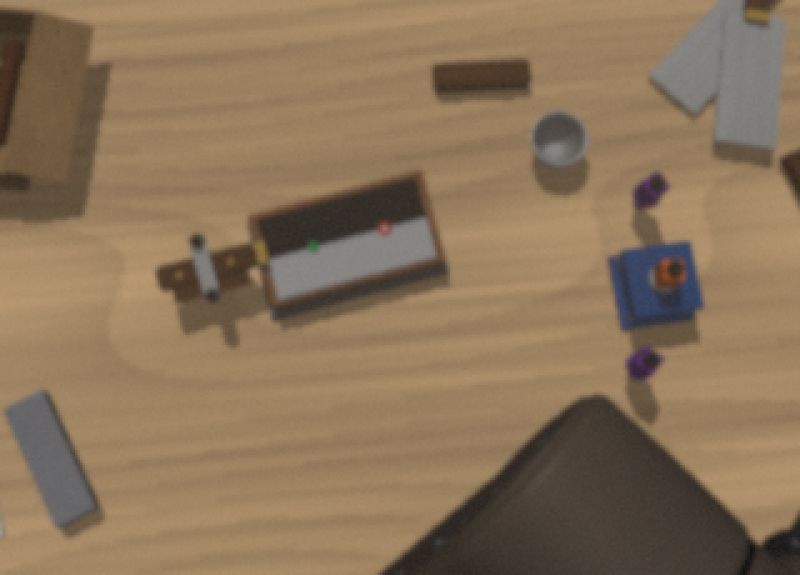

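View pics/b.png

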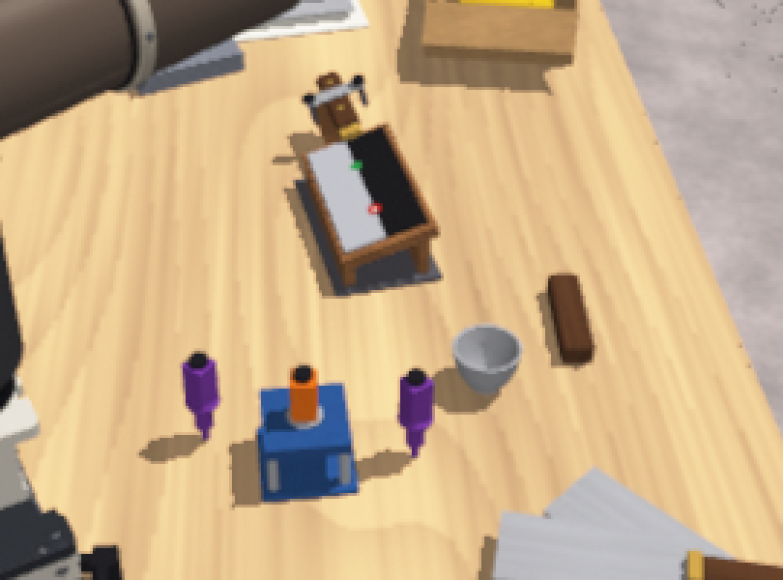

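The top crop shows the orange gauge in the blue stand at about (668,272), with purple look-alikes at (650,190) and (643,362). The green dot is at (313,246) and the red spot at (384,228). In the side crop the orange grip looks face-on, so its faces lie roughly along world x and y.

```bash
cat >> h.py <<'E'
def blob(im,kind,box=None):
    hsv=cv2.cvtColor(im,cv2.COLOR_BGR2HSV).astype(int);H,S,V=hsv[...,0],hsv[...,1],hsv[...,2]
    m={'red':((H>172)|(H<6))&(S>130)&(V>90),'green':(H>45)&(H<80)&(S>90)&(V>40),'orange':(H>=5)&(H<16)&(S>190)&(V>110)}[kind]
    if box: k=np.zeros_like(m);k[box[1]:box[3],box[0]:box[2]]=1;m=m&k
    return m
def plane(n,u,v,z):
    c,f=cal(n);d=rot(c['orientation'])@np.array([(u-c['cx'])/f,(v-c['cy'])/f,1]);o=np.array(c['origin']);return o+d*(z-o[2])/d[2]
E
python3 - <<'E'
from h import *
np.set_printoptions(precision=4,suppress=True)
B={('top','green'):(220,175,250,200),('top','red'):(250,165,280,195),('side','green'):(240,175,265,200),('side','red'):(245,190,275,215),('top','orange'):(360,185,395,220),('side','orange'):(220,245,250,285)}
for (n,k),b in B.items():
    im=cv2.imread(f'pics/{n}0.png');m=blob(im,k,b);v,u=np.nonzero(m)
    print(n,k,len(u),u.mean(),v.mean(),plane(n,u.mean(),v.mean(),.062) if k!='orange' else (u.min(),u.max(),v.min(),v.max(),plane(n,u.mean(),v.mean(),.09)))
# normal of the blade from depth
for n in('top','side'):
    d=np.load(f'pics/{n}0.npy');P=[]
    for a in np.linspace(-.035,.035,25):
        for b in np.linspace(-.08,.08,40):
            q=np.array([.5685,.036,.062])+a*np.array([.95,.18,.26])+b*np.array([-.187,.982,0]);u,v,_=proj(n,q)
            z=d[int(round(v)),int(round(u))]
            if z>0:P.append(px(n,round(u),round(v),z))
    P=np.array(P);c=P.mean(0);nn=np.linalg.svd(P-c)[2][2];nn*=np.sign(nn[2]);print(n,c,nn,np.degrees(np.arccos(nn[2])),np.degrees(np.arctan2(nn[1],nn[0])), 'plane z at seam mid',c[2]-(nn[0]*(.5716-c[0])+nn[1]*(.0333-c[1]))/nn[2])
E
```

```text
top green 7 235.0 187.71428571428572 [0.5656 0.0757 0.062 ]
top red 4 263.5 178.5 [ 0.5859 -0.0085  0.062 ]
side green 10 253.0 186.4 [0.5645 0.0781 0.062 ]
side red 7 259.7142857142857 201.14285714285714 [ 0.5811 -0.0055  0.062 ]<stdin>:6: RuntimeWarning: Mean of empty slice.
  ret = ret.dtype.type(ret / rcount)
Traceback (most recent call last):
ValueError: zero-size array to reduction operation minimum which has no identity
```

send_rows(motion=[{"travel": [0,0,0],"spin": 7},{"travel": [0,0,0],"spin": 7}], gripper=1, squeeze=8)

```text
time_s: 1.27
tcp_pos: [0.2794, -0.6145, 0.2266]
eef_rot: [-180.0, -0.0, -169.7]
contact_force: [0.4, 0.1, -0.2]
gripper_width: 0.0876
```

Run:
```python
from h import *
np.set_printoptions(precision=4,suppress=True)
I={n:cv2.imread(f'pics/{n}0.png').astype(float) for n in('top','side')}
def soft(n,k,b):
    s=I[n][b[1]:b[3],b[0]:b[2]];B,G,Rr=s[...,0],s[...,1],s[...,2]
    e=np.clip({'green':G-np.maximum(B,Rr),'red':Rr-np.maximum(B,G),'orange':Rr-2*B-.1*G}[k]-15,0,None)
    V,U=np.mgrid[b[1]:b[3],b[0]:b[2]];return (U*e).sum()/e.sum(),(V*e).sum()/e.sum(),e
G={('top','green'):(226,179,244,197),('top','red'):(257,173,271,188),('side','green'):(244,178,262,195),('side','red'):(251,194,268,210)}
D={}
for (n,k),b in G.items():
    u,v,e=soft(n,k,b);D[n,k]=plane(n,u,v,.062);print(n,k,u,v,D[n,k])
for n in('top','side'):
    q=D[n,'green']-D[n,'red'];print(n,np.linalg.norm(q),np.degrees(np.arctan2(q[1],q[0])))
g=(D['top','green']+D['side','green'])/2
print(I['side'][266,228:246].astype(int).tolist());print(I['top'][198,365:392].astype(int).tolist())
for n in('top','side'):
    d=np.load(f'pics/{n}0.npy');P=[]
    for a in np.linspace(-.035,.035,25):
        for b in np.linspace(-.08,.08,40):
            q=np.array([.5725,.036,.062])+a*np.array([.95,.18,.26])+b*np.array([-.187,.982,0]);u,v,_=proj(n,q)
            z=d[int(round(v)),int(round(u))]
            if z>0:P.append(px(n,round(u),round(v),z))
    P=np.array(P);c=P.mean(0);nn=np.linalg.svd(P-c)[2][2];nn*=np.sign(nn[2]);print(n,c,nn,np.degrees(np.arccos(nn[2])),np.degrees(np.arctan2(nn[1],nn[0])))
```

```text
top green 234.92605633802816 188.14788732394365 [0.5644 0.076  0.062 ]
top red 263.33505154639175 180.42061855670104 [ 0.5802 -0.0076  0.062 ]
side green 252.65726681127984 186.6117136659436 [0.5633 0.0769 0.062 ]
side red 258.97884012539186 201.36990595611286 [ 0.5787 -0.0066  0.062 ]
top 0.0850891330888362 100.75220971639644
side 0.08487756542171947 100.41515520180036
[[157, 90, 46], [134, 87, 87], [45, 79, 145], [18, 80, 169], [19, 80, 169], [16, 79, 168], [18, 80, 169], [17, 80, 169], [18, 80, 170], [18, 80, 170], [18, 82, 175], [98, 87, 152], [158, 90, 46], [158, 91, 47], [158, 91, 46], [159, 92, 47], [159, 91, 47], [159, 91, 46]]
[[101, 70, 59], [100, 69, 57], [100, 70, 59], [99, 71, 59], [101, 82, 76], [99, 93, 96], [80, 84, 99], [52, 64, 94], [35, 55, 92], [35, 59, 102], [36, 64, 115], [40, 65, 112], [39, 54, 84], [39, 47, 60], [43, 47, 54], [41, 48, 55], [43, 52, 65], [43, 56, 85], [68, 71, 98], [90, 70, 83], [98, 70, 61], [99, 70, 57], [100, 78, 76], [102, 103, 115], [103, 128, 151], [101, 134, 162], [99, 133, 160]]Traceback (most recent call last):
  File "<stdin>", line 20, in <module>
  File "h.py", line 13, in proj
    c,f=cal(n); q=rot(c['orientation']).T@(np.array(P)-np.array(c['origin'])); return q[0]/q[2]*f+c['cx'],q[1]/q[2]*f+c['cy'],q[2]
        ~~~^^^
  File "h.py", line 5, in cal
    c=r.get_calibration(n); f=192/np.tan(np.radians(c['fov_y']/2)); return c,f
ValueError: time passes only in moves, steps and waits
```

send_rows(motion=[{"travel": [-0.02,-0.035,0],"spin": 0},{"travel": [-0.02,-0.035,0],"spin": 0},{"travel": [-0.02,-0.035,0],"spin": 0},{"travel": [-0.02,-0.035,0],"spin": 0}])

```text
time_s: 1.6
tcp_pos: [0.3796, -0.7362, 0.2301]
eef_rot: [179.9, 0.0, -170.3]
contact_force: [0.9, -1.4, 0.4]
gripper_width: 0.0876
```

send_rows(motion=[{"travel": [-0.0165,0.036,0],"spin": 0},{"travel": [-0.0165,0.036,0],"spin": 0},{"travel": [-0.0165,0.036,0],"spin": 0},{"travel": [-0.0165,0.036,0],"spin": 0},{"travel": [-0.0165,0.036,0],"spin": 0}])

```text
time_s: 2.02
tcp_pos: [0.4407, -0.5588, 0.1911]
eef_rot: [178.4, -1.3, -170.9]
contact_force: [1.7, 0.3, -0.5]
gripper_width: 0.0879
```

send_rows(motion=[{"travel": [-0.0165,0.036,0],"spin": 0},{"travel": [-0.0165,0.036,0],"spin": 0},{"travel": [-0.0165,0.036,0],"spin": 0},{"travel": [-0.0165,0.03,0],"spin": 0},{"travel": [0,0,0],"spin": 0}])

```text
time_s: 2.43
tcp_pos: [0.4863, -0.3994, 0.1913]
eef_rot: [178.2, -1.4, -170.7]
contact_force: [-0.8, -0.8, -0.1]
gripper_width: 0.0877
```

Run:
```python
from h import *
np.set_printoptions(precision=4,suppress=True)
s=r.get_state();print(s['tcp_pos'],s['eef_rot'])
# gauge: side-camera grip axis at measured columns; refine position, and the tool move to reach it
im=cv2.imread('pics/side0.png').astype(float)
e=np.clip(im[...,2]-im[...,0]-60,0,None)*(im[...,1]<95);k=np.zeros_like(e);k[250:285,222:248]=1;e*=k>0
V,U=np.nonzero(e>40);print('side orange',U.mean(),V.mean(),U.min(),U.max(),V.min(),V.max(),plane('side',U.mean(),V.mean(),.09))
for P in([.493,-.322,.067],[.493,-.322,.112],[.493,-.322,.09]):print(P,proj('side',P)[:2],proj('top',P)[:2])
im=cv2.imread('pics/top0.png').astype(float);e=(im[...,2]-im[...,0]>40)&(im[...,1]<80)
V,U=np.nonzero(e[185:215,365:390]);print('top orange',U.mean()+365,V.mean()+185,U.min()+365,U.max()+365,V.min()+185,V.max()+185)
```

```text
[ 0.4863 -0.3994  0.1913] [ 178.1837   -1.4133 -170.6694]
side orange 234.35353535353536 267.989898989899 230 238 257 274 [ 0.4915 -0.3299  0.09  ]
[0.493, -0.322, 0.067] (np.float64(235.06725728193896), np.float64(272.10229186727975)) (np.float64(375.7346010810063), np.float64(200.4388659146726))
[0.493, -0.322, 0.112] (np.float64(234.58196024392817), np.float64(259.73331158516964)) (np.float64(379.7655966243341), np.float64(197.20360421239496))
[0.493, -0.322, 0.09] (np.float64(234.8217106724836), np.float64(265.84393681293733)) (np.float64(377.7608563568896), np.float64(198.81260113153388))
top orange 376.8243243243243 199.36486486486487 372 383 194 203
```

```bash
cat >> h.py <<'E'
def go(P,back=.019):
    s=r.get_state();M=rot(s['eef_rot']);g=np.array(s['tcp_pos'])-M[:,2]*back
    return np.round(M.T@(np.array(P)-g),4)
E
python3 - <<'E'
from h import *
print(go([.492,-.322,.135]),go([.492,-.322,.092]))
E
```

```text
[-0.0195  0.0736  0.0772] [-0.0206  0.0723  0.1202]
```

send_rows(motion=[{"travel": [-0.004,0.015,0.01],"spin": 0},{"travel": [-0.004,0.015,0.01],"spin": 0},{"travel": [-0.004,0.015,0.01],"spin": 0},{"travel": [-0.004,0.015,0.01],"spin": 0},{"travel": [-0.004,0.015,0.01],"spin": -1}])

```text
time_s: 2.85
tcp_pos: [0.4957, -0.3177, 0.1453]
eef_rot: [178.4, -1.0, -169.5]
contact_force: [0.0, -0.0, -0.1]
gripper_width: 0.0876
```

Run:
```python
from h import *
print(r.get_state()['eef_rot'],go([.492,-.322,.092]))
```

```text
[ 178.44760395   -1.03654721 -169.47555917] [ 0.0034 -0.005   0.0723]
```

send_rows(motion=[{"travel": [0.0008,-0.001,0.015],"spin": 0},{"travel": [0.0008,-0.001,0.015],"spin": 0},{"travel": [0.0008,-0.001,0.015],"spin": 0},{"travel": [0.0008,-0.001,0.015],"spin": 0},{"travel": [0,0,0.01],"spin": 0}])

```text
time_s: 3.27
tcp_pos: [0.4936, -0.3174, 0.0745]
eef_rot: [178.6, -0.8, -169.1]
contact_force: [-0.1, 0.0, 0.4]
gripper_width: 0.0875
```

send_rows(motion=[{"travel": [0,0,0],"spin": 0}])

```text
time_s: 3.35
tcp_pos: [0.4925, -0.317, 0.0725]
eef_rot: [178.5, -0.9, -169.2]
contact_force: [-0.3, -0.2, -0.1]
gripper_width: 0.0876
```

Run:
```python
from h import *
print(r.get_state()['eef_rot'],go([.492,-.322,.092]))
```

```text
[ 178.46046298   -0.93984092 -169.1524194 ] [ 0.0018 -0.0043 -0.0006]
```

send_rows(motion=[{"travel": [0.001,-0.004,0],"spin": 0}])

```text
time_s: 3.43
tcp_pos: [0.4923, -0.321, 0.0724]
eef_rot: [178.5, -1.0, -169.1]
contact_force: [-0.5, 0.0, 0.1]
gripper_width: 0.0875
```

send_rows(motion=[{"travel": [0,0,0],"spin": 0},{"travel": [0,0,0],"spin": 0},{"travel": [0,0,0],"spin": 0},{"travel": [0,0,0],"spin": 0},{"travel": [0,0,0],"spin": 0}], gripper=-1, squeeze=10)

```text
time_s: 3.85
tcp_pos: [0.4941, -0.3228, 0.0755]
eef_rot: [178.6, -0.8, -169.1]
contact_force: [-0.1, 0.6, 0.2]
gripper_width: 0.0599
```

send_rows(motion=[{"travel": [0,0,0],"spin": 0},{"travel": [0,0,0],"spin": 0},{"travel": [0,0,0],"spin": 0},{"travel": [0,0,0],"spin": 0},{"travel": [0,0,0],"spin": 0}])

```text
time_s: 4.27
tcp_pos: [0.4944, -0.3227, 0.0766]
eef_rot: [178.6, -0.7, -169.1]
contact_force: [-0.9, 2.4, 2.0]
gripper_width: 0.0264
```

send_rows(motion=[{"travel": [0.001,0,0.002],"spin": 0},{"travel": [0,0,0.001],"spin": 0}])

```text
time_s: 4.43
tcp_pos: [0.4938, -0.3224, 0.0752]
eef_rot: [178.6, -0.6, -169.1]
contact_force: [-2.7, 2.5, 9.5]
gripper_width: 0.0259
```

Run:
```python
from h import *
np.set_printoptions(precision=4,suppress=True)
im,d=r.capture('side');cv2.imwrite('pics/s1.png',im)
cv2.imwrite('pics/s1c.png',cv2.resize(im[190:310,170:310],None,fx=4,fy=4,interpolation=3))
s=r.get_state();print(s['tcp_pos'],s['eef_rot'],s['contact_force'],s['gripper_width'])
```

```text
[ 0.4937 -0.3225  0.0752] [ 178.6447   -0.6445 -169.1203] [-1.7936  3.3084  7.7329] 0.025741431467375932
```

View pics/s1c.png

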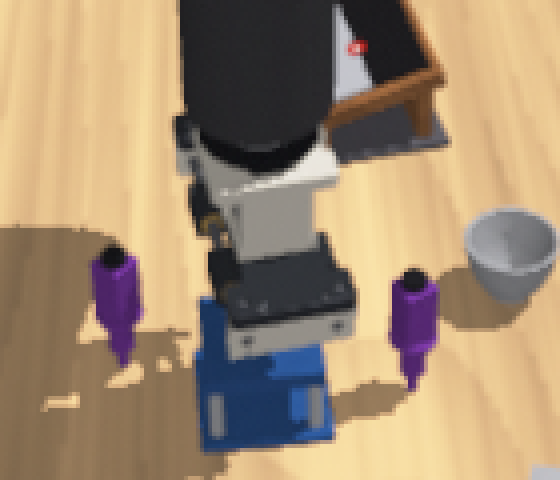

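The side crop shows the fingers around the gauge over the blue stand at about (265,340). Both purple gauges are untouched at (117,300) and (413,315). Next I lift 22 mm.

send_rows(motion=[{"travel": [0,0,-0.006],"spin": 0},{"travel": [0,0,-0.006],"spin": 0},{"travel": [0,0,-0.006],"spin": 0},{"travel": [0,0,-0.004],"spin": 0},{"travel": [0,0,0],"spin": 0}], squeeze=12)

```text
time_s: 4.9
tcp_pos: [0.4939, -0.3228, 0.0989]
eef_rot: [178.6, -0.7, -169.1]
contact_force: [-0.3, 0.4, -1.5]
gripper_width: 0.0251
```

Run:
```python
from h import *
np.set_printoptions(precision=4,suppress=True)
im,d=r.capture('side');cv2.imwrite('pics/s2.png',im)
cv2.imwrite('pics/s2c.png',cv2.resize(im[240:310,200:280],None,fx=8,fy=8,interpolation=3))
s=r.get_state();print(s['tcp_pos'],s['eef_rot'],s['contact_force'],s['gripper_width'])
for n in('gauge_tip','gauge','gauge_grip'):
  for e in r.pinpoint('side',n): print(n,w('side',e['at']),e['conf'])
```

```text
[ 0.4939 -0.3227  0.0986] [ 178.6173   -0.6689 -169.1141] [-0.02   -0.6754 -1.7843] 0.02547879316707472
gauge [ 0.5908 -0.3147  0.0492] 0.82
gauge [ 0.3943 -0.2849  0.051 ] 0.5
gauge [ 0.4932 -0.3217  0.0815] 0.45
gauge_grip [ 0.3959 -0.2876  0.0755] 0.69
gauge_grip [ 0.4944 -0.3258  0.1153] 0.59
gauge_grip [ 0.594  -0.3141  0.078 ] 0.53
```

View pics/s2c.png

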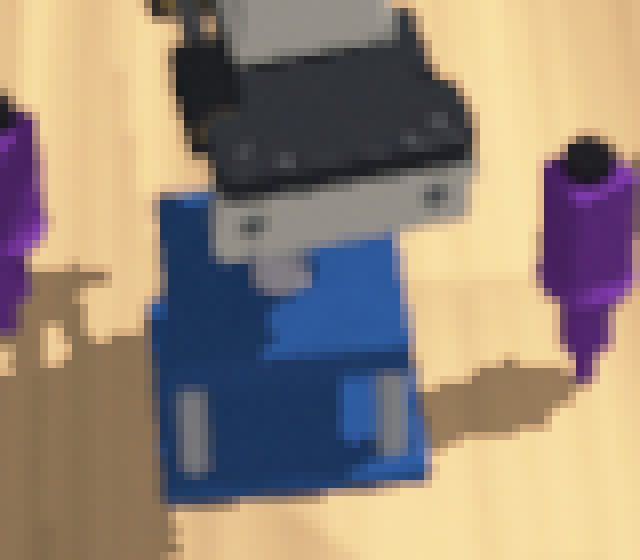

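The crop shows the gauge lifted between the jaws, with its collar at about (280,270) clear of the plate and the neck still in the hole. Next I pivot it in the jaws against the rim of the hole.

send_rows(motion=[{"travel": [0.003,0,0],"spin": 0},{"travel": [0.003,0,0],"spin": 0},{"travel": [0.003,0,0],"spin": 0}], squeeze=7)

```text
time_s: 5.35
tcp_pos: [0.4854, -0.3239, 0.0974]
eef_rot: [178.6, -0.6, -169.1]
contact_force: [1.5, 2.0, 0.0]
gripper_width: 0.0241
```

send_rows(motion=[{"travel": [0.003,0,0],"spin": 0},{"travel": [0.003,0,0],"spin": 0}])

```text
time_s: 5.52
tcp_pos: [0.4794, -0.325, 0.0975]
eef_rot: [178.6, -0.6, -169.1]
contact_force: [0.8, 0.5, -1.9]
gripper_width: 0.0241
```

send_rows(motion=[{"travel": [0.002,0,0],"spin": 0},{"travel": [0.0005,0,0],"spin": 0}])

```text
time_s: 5.68
tcp_pos: [0.4762, -0.3256, 0.0975]
eef_rot: [178.6, -0.6, -169.1]
contact_force: [2.1, 0.8, -1.9]
gripper_width: 0.0243
```

send_rows(motion=[{"travel": [0,0,0],"spin": 0},{"travel": [0,0,0],"spin": 0}], squeeze=45)

```text
time_s: 5.85
tcp_pos: [0.4761, -0.3256, 0.0975]
eef_rot: [178.6, -0.5, -169.1]
contact_force: [2.3, 1.5, -1.7]
gripper_width: 0.0241
```

send_rows(motion=[{"travel": [-0.0035,0,-0.005],"spin": 0},{"travel": [-0.0035,0,-0.014],"spin": 0},{"travel": [-0.003,0,-0.014],"spin": 0},{"travel": [0,0,-0.014],"spin": 0},{"travel": [0,0,-0.01],"spin": 0}])

```text
time_s: 6.27
tcp_pos: [0.4814, -0.3243, 0.1529]
eef_rot: [178.2, -1.4, -169.2]
contact_force: [-0.1, 0.4, -1.2]
gripper_width: 0.0235
```

Run:
```python
from h import *
np.set_printoptions(precision=4,suppress=True)
s=r.get_state();print(s['tcp_pos'],s['eef_rot'],s['contact_force'],s['gripper_width'])
for c in('side','top'):
  im,d=r.capture(c);cv2.imwrite(f'pics/{c}3.png',im)
  for n in('gauge_tip','gauge','gauge_grip'):
    for e in r.pinpoint(c,n): print(c,n,w(c,e['at']),e['conf'])
im=cv2.imread('pics/side3.png')
u,v,_=proj('side',s['tcp_pos']);u=int(u);v=int(v);print(u,v)
cv2.imwrite('pics/s3c.png',cv2.resize(im[v-40:v+50,u-45:u+45],None,fx=6.5,fy=6.5,interpolation=0))
```

```text
[ 0.4814 -0.3243  0.1529] [ 178.2164   -1.4131 -169.1849] [-0.1386  0.4301 -1.2064] 0.023486671477675417
side gauge [ 0.3972 -0.283   0.0477] 0.72
side gauge [ 0.5919 -0.3147  0.0498] 0.56
side gauge [ 0.4894 -0.3203  0.1359] 0.39
side gauge_grip [ 0.3989 -0.2858  0.075 ] 0.82
side gauge_grip [ 0.482  -0.3281  0.168 ] 0.6
side gauge_grip [ 0.5932 -0.3187  0.0807] 0.6
top gauge [ 0.5966 -0.3159  0.0542] 0.54
top gauge [ 0.7751 -0.1422 -0.0002] 0.24
top gauge_grip [ 0.5954 -0.3202  0.0758] 0.5
229 248
```

View pics/s3c.png

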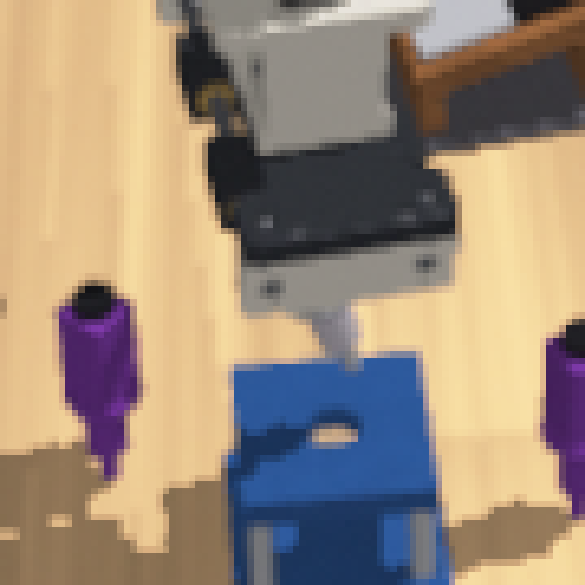

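```bash
cat >> h.py <<'E'
XC=np.array([.9831,.1831,0]);YC=np.array([-.1831,.9831,0])  # level directions across / along seam
GREEN=np.array([.5639,.0765,.062]);RED=np.array([.5795,-.0071,.062])
def axis(th,ph=0):  # gauge 'up' leaning th to the robot side, ph along the seam
    a=-np.tan(np.radians(th))*XC+np.tan(np.radians(ph))*YC+[0,0,1];return a/np.linalg.norm(a)
def toolphi(): # lean of the tool along the seam, across
    z=-rot(r.get_state()['eef_rot'])[:,2];return np.degrees(np.arctan(z@YC/z[2])),np.degrees(np.arctan(-z@XC/z[2]))
E
python3 - <<'E'
from h import *
np.set_printoptions(precision=3,suppress=True)
s=r.get_state();M=rot(s['eef_rot']);g=s['tcp_pos']-M[:,2]*.019;print(toolphi())
im=cv2.imread('pics/side3.png')
for th in(9,12,15,18,21):
    a=axis(th,toolphi()[0]);G=g-.0035*a
    print(th,[np.round(proj('side',G-k*a)[:2],1) for k in(.026,.058,.074,.078)])
for v in range(254,268): print(v,''.join('%4d/%3d'%(im[v,u,2],im[v,u,0]) for u in range(228,242)))
E
```

```text
(np.float64(-1.834457757614684), np.float64(-1.4398576472684492))
9 [array([231.5, 251.8]), array([233.7, 260.2]), array([234.8, 264.3]), array([235. , 265.3])]
12 [array([232.1, 251.7]), array([234.9, 259.9]), array([236.3, 263.9]), array([236.6, 264.8])]
15 [array([232.7, 251.5]), array([236.1, 259.5]), array([237.7, 263.3]), array([238.1, 264.3])]
18 [array([233.2, 251.3]), array([237.2, 259. ]), array([239.1, 262.8]), array([239.6, 263.7])]
21 [array([233.8, 251. ]), array([238.3, 258.5]), array([240.6, 262.2]), array([241.1, 263.1])]
254  147/135 146/134 146/135 146/135 147/135 146/135 146/134 146/135 144/136 156/141 194/148 223/152 226/151 224/147
255  146/135 145/134 140/131 137/128 137/129 139/133 145/139 140/134 138/138 171/158 227/166 247/164 245/159 239/152
256  184/138 160/131 135/123 126/118 118/118 123/125 131/135 128/132 139/141 163/166 207/170 243/163 245/160 240/153
257  230/144 211/136 188/131 166/126 117/119 118/121 120/123 132/135 146/148 158/161 186/166 231/164 245/161 241/154
258  235/146 234/146 233/144 211/135 131/119 123/125 127/129 129/132 139/141 153/155 17
[... 382 characters left out ...]
62  236/147 233/149 224/147 219/145 207/143 184/137 135/131 121/131 114/128 122/125 149/139 202/160 221/160 203/158
263  205/151 192/152 161/151 147/152 116/152 115/151 112/150  97/147  86/133 117/121 126/140 108/159  45/157  46/158
264   47/157  46/157  44/156  46/157  46/156  46/156  45/157  46/157  69/147 101/128 106/136  91/153  46/157  46/156
265   45/156  46/157  45/157  46/157  44/156  45/155  44/155  45/155  49/154  61/147  64/144  50/149  46/156  44/155
266   45/155  46/156  45/157  46/157  46/156  46/154  45/154  44/154  45/154  45/155  45/155  45/155  45/156  46/156
267   44/155  46/155  46/156  46/157  46/156  45/154  45/154  44/153  45/154  45/154  45/154  44/154  45/155  45/156
```

```bash
cat >> h.py <<'E'
REL=15.6
def tip():
    s=r.get_state();M=rot(s['eef_rot']);ph,ac=toolphi();a=axis(REL+ac,ph);return np.array(s['tcp_pos'])-M[:,2]*.019-.0815*a,ph,REL+ac
def rep(T,N=0):
    # vector in tool axes bringing the (free) tip to T + N along the blade normal
    t,ph,th=tip();n=axis(15);M=rot(r.get_state()['eef_rot']);e=np.array(T)+N*n-t
    print('tip',np.round(t,4),'lean along %.2f across %.2f'%(ph,th),'move',np.round(M.T@e,4),'F',np.round(r.get_state()['contact_force'],2),'yaw',r.get_state()['eef_rot'][2].round(2),r.get_state()['time_s'])
    print('rel to spot/start: along from green %.4f, off seam %.4f, height on normal %.4f'%(-(t-GREEN)@YC,(t-GREEN)@np.cross(YC,n),(t-GREEN)@n))
E
python3 -c "
from h import *
rep(GREEN,.03)"
```

```text
tip [ 0.5007 -0.3182  0.0908] lean along -1.83 across 14.16 move [-0.1282  0.3758  0.0087] F [ 0.25 -0.15 -1.47] yaw -169.2 6.6667
rel to spot/start: along from green 0.3765, off seam -0.1223, height on normal 0.0626
```

send_rows(motion=[{"travel": [-0.006,0.018,-0.004],"spin": 0},{"travel": [-0.006,0.018,-0.004],"spin": 0},{"travel": [-0.006,0.018,0],"spin": 0},{"travel": [-0.006,0.018,0],"spin": 0},{"travel": [-0.006,0.018,0],"spin": 0}])

```text
time_s: 7.08
tcp_pos: [0.492, -0.2297, 0.1576]
eef_rot: [178.1, -1.8, -169.5]
contact_force: [0.1, -0.3, -1.6]
gripper_width: 0.0239
```

send_rows(motion=[{"travel": [-0.006,0.018,0],"spin": 0},{"travel": [-0.006,0.018,0],"spin": 0},{"travel": [-0.006,0.018,0],"spin": 0},{"travel": [-0.006,0.018,0],"spin": 0},{"travel": [-0.006,0.018,0],"spin": 0}])

```text
time_s: 7.5
tcp_pos: [0.5038, -0.1311, 0.1573]
eef_rot: [178.0, -2.0, -169.6]
contact_force: [0.1, 0.5, -1.7]
gripper_width: 0.024
```

```bash
python3 -c "
from h import *
rep(GREEN,.03)"
```

```text
tip [ 0.5229 -0.1254  0.0971] lean along -2.00 across 13.57 move [-0.0694  0.1909  0.0103] F [ 0.12  0.53 -1.69] yaw -169.55 7.5
rel to spot/start: along from green 0.1910, off seam -0.0656, height on normal 0.0539
```

send_rows(motion=[{"travel": [-0.007,0.018,0],"spin": 0},{"travel": [-0.007,0.018,0],"spin": 0},{"travel": [-0.007,0.018,0],"spin": 0},{"travel": [-0.007,0.018,0],"spin": 0},{"travel": [-0.007,0.018,0],"spin": 0}])

```text
time_s: 7.92
tcp_pos: [0.5207, -0.0316, 0.157]
eef_rot: [178.0, -2.3, -169.6]
contact_force: [0.6, 0.3, -1.5]
gripper_width: 0.0238
```

send_rows(motion=[{"travel": [-0.007,0.018,0],"spin": 0},{"travel": [-0.007,0.018,0],"spin": 0},{"travel": [-0.007,0.018,0],"spin": 0},{"travel": [-0.007,0.018,0],"spin": 0},{"travel": [-0.004,0.01,0],"spin": 0}])

```text
time_s: 8.33
tcp_pos: [0.5367, 0.0602, 0.1564]
eef_rot: [178.0, -2.5, -169.5]
contact_force: [0.1, -0.3, -1.2]
gripper_width: 0.0237
```

Run:
```python
from h import *
rep(GREEN,.03)
s=r.get_state()
for c in('side','top'):
    im,d=r.capture(c);cv2.imwrite(f'pics/{c}4.png',im)
    u,v,_=proj(c,tip()[0]);print(c,u,v);u=int(u);v=int(v)
    cv2.imwrite(f'pics/{c}4c.png',cv2.resize(im[v-40:v+40,u-40:u+60],None,fx=6,fy=6,interpolation=0))
    for n in('gauge_tip','gauge','gauge_grip'):
        for e in r.pinpoint(c,n): print(c,n,np.round(w(c,e['at']),4),e['conf'])
```

```text
tip [0.5554 0.0657 0.096 ] lean along -1.98 across 13.13 move [-0.0028  0.0088  0.0052] F [ 0.12 -0.28 -1.18] yaw -169.51 8.3333
rel to spot/start: along from green 0.0090, off seam -0.0012, height on normal 0.0355
side 250.47343943441814 180.025356445602
side gauge [ 0.3962 -0.283   0.0501] 0.79
side gauge [ 0.5936 -0.3128  0.0486] 0.7
side gauge [0.5472 0.0633 0.1398] 0.55
side gauge_grip [ 0.5919 -0.3174  0.075 ] 0.72
side gauge_grip [0.5385 0.0594 0.1741] 0.59
side gauge_grip [ 0.3998 -0.2866  0.077 ] 0.54
top 239.0163245496235 188.36410376297113
top gauge [ 0.5951 -0.3172  0.0507] 0.58
top gauge [ 0.3993 -0.284   0.051 ] 0.5
top gauge_grip [ 0.3985 -0.2847  0.082 ] 0.68
top gauge_grip [ 0.5991 -0.3205  0.0752] 0.56
```

View pics/side4c.png

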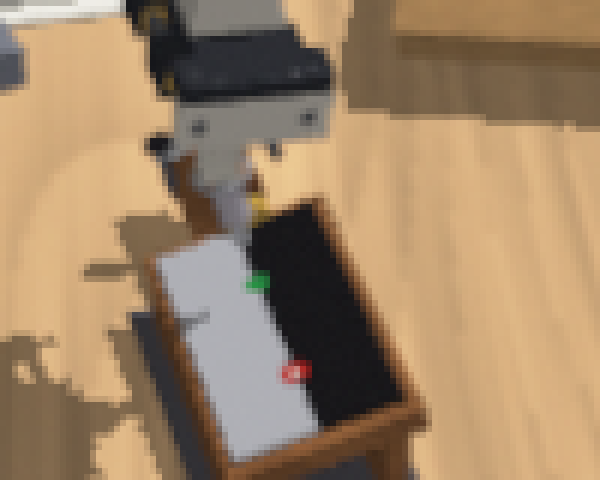

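The side crop shows the tilted gauge with its tip at about (243,235), just up the seam line from the green dot at (258,283). The red spot is at (296,372). The tip sits where I predicted.

```bash
python3 -c "
from h import *
rep(GREEN,.006)"
```

```text
tip [0.5551 0.0633 0.0964] lean along -1.98 across 13.15 move [-0.0107  0.0104  0.0286] F [-0.54 -0.32 -1.06] yaw -169.61 8.7333
rel to spot/start: along from green 0.0113, off seam -0.0018, height on normal 0.0361
```

send_rows(motion=[{"travel": [-0.002,0.003,0.005],"spin": 0},{"travel": [-0.002,0.003,0.005],"spin": 0},{"travel": [-0.002,0.002,0.005],"spin": 0},{"travel": [-0.002,0.002,0.005],"spin": 0},{"travel": [-0.002,0.001,0.004],"spin": 0}])

```text
time_s: 9.15
tcp_pos: [0.5438, 0.0703, 0.1315]
eef_rot: [178.0, -2.4, -169.8]
contact_force: [-0.2, 0.0, -0.1]
gripper_width: 0.0238
```

send_rows(motion=[{"travel": [0,0,0],"spin": 0},{"travel": [0,0,0],"spin": 0}])

```text
time_s: 9.32
tcp_pos: [0.5435, 0.0706, 0.1296]
eef_rot: [178.0, -2.5, -169.8]
contact_force: [0.3, -0.0, -1.3]
gripper_width: 0.024
```

```bash
python3 -c "
from h import *
rep(GREEN,.006)"
```

```text
tip [0.5621 0.0761 0.0692] lean along -1.98 across 13.11 move [-0.0004 -0.      0.0014] F [ 0.26 -0.03 -1.34] yaw -169.76 9.3167
rel to spot/start: along from green 0.0000, off seam 0.0001, height on normal 0.0075
```

Run:
```python
from h import *
im,d=r.capture('side');cv2.imwrite('pics/side5.png',im)
s=r.get_state();M=rot(s['eef_rot']);g=s['tcp_pos']-M[:,2]*.019;ph,ac=toolphi()
u0,v0=232,160
big=cv2.resize(im[v0:v0+40,u0:u0+40],None,fx=14,fy=14,interpolation=cv2.INTER_CUBIC);raw=big.copy()
def P(X):
    u,v,_=proj('side',X);return (int((u-u0+.5)*14),int((v-v0+.5)*14))
for th,col in((10,(255,0,0)),(13.1,(0,255,0)),(16,(0,0,255))):
    a=axis(th,ph);G=g-.0035*a
    x=np.cross(YC,a)
    for sg in(-1,1):
        cv2.line(big,P(G-.028*a+sg*.009*x),P(G-.058*a+sg*.009*x),col,1)
    cv2.circle(big,P(G-.074*a),14*10//7//1*1,col,1)
cv2.imwrite('pics/side5c.png',np.hstack([raw,big])[:, :])
cv2.imwrite('pics/side5c.png',cv2.resize(np.hstack([raw,big]),(800,400)))
```

```text
(no output)
```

View pics/side5c.png

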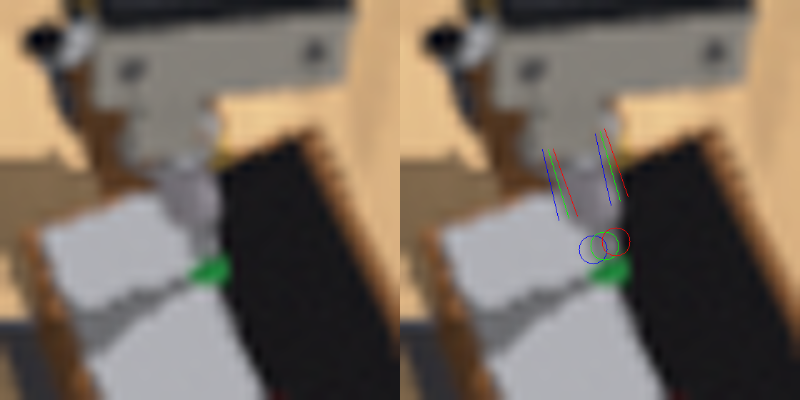

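The left panel shows the tip at about (208,245), directly above the green dot at (210,270). The neck outline fits a lean of roughly 13–15°. Next I lower it onto the dot.

send_rows(motion=[{"travel": [-0.0006,0,0.002],"spin": 0},{"travel": [-0.0006,0,0.002],"spin": 0},{"travel": [-0.0003,0,0.001],"spin": 0},{"travel": [0,0,0],"spin": 0}])

```text
time_s: 9.7
tcp_pos: [0.545, 0.071, 0.1245]
eef_rot: [178.0, -2.5, -169.8]
contact_force: [0.2, -0.4, -0.6]
gripper_width: 0.024
```

```bash
python3 -c "
from h import *
rep(GREEN,-.003)"
```

```text
tip [0.5636 0.0766 0.0641] lean along -1.99 across 13.15 move [-0.0013 -0.0003  0.0049] F [ 0.17 -0.4  -0.62] yaw -169.76 9.7
rel to spot/start: along from green -0.0001, off seam 0.0003, height on normal 0.0021
```

send_rows(motion=[{"travel": [-0.0003,0,0.001],"spin": 0},{"travel": [0,0,0],"spin": 0}])

```text
time_s: 9.87
tcp_pos: [0.5454, 0.071, 0.1236]
eef_rot: [178.0, -2.4, -169.8]
contact_force: [0.6, 0.1, -1.3]
gripper_width: 0.0236
```

send_rows(motion=[{"travel": [-0.0003,0,0.001],"spin": 0},{"travel": [0,0,0],"spin": 0}])

```text
time_s: 10.03
tcp_pos: [0.5456, 0.0711, 0.1228]
eef_rot: [178.0, -2.4, -169.8]
contact_force: [-0.8, -0.0, -1.0]
gripper_width: 0.0238
```

send_rows(motion=[{"travel": [-0.0003,0,0.001],"spin": 0},{"travel": [0,0,0],"spin": 0}])

```text
time_s: 10.2
tcp_pos: [0.5459, 0.0711, 0.1219]
eef_rot: [178.0, -2.4, -169.8]
contact_force: [-1.1, 0.5, 0.2]
gripper_width: 0.0236
```

```bash
python3 -c "
from h import *
rep(GREEN,-.003)"
```

```text
tip [0.5646 0.0767 0.0615] lean along -1.99 across 13.20 move [-0.0002 -0.0002  0.0024] F [-1.15  0.46  0.22] yaw -169.76 10.2
rel to spot/start: along from green -0.0001, off seam 0.0006, height on normal -0.0006
```

send_rows(motion=[{"travel": [-0.0003,0,0.0012],"spin": 0},{"travel": [-0.0003,0,0.0012],"spin": 0},{"travel": [-0.0003,0,0.0012],"spin": 0},{"travel": [-0.0003,0,0.0012],"spin": 0},{"travel": [0,0,0],"spin": 0}])

```text
time_s: 10.62
tcp_pos: [0.5471, 0.0715, 0.117]
eef_rot: [178.0, -2.4, -169.8]
contact_force: [-0.9, -0.2, 0.6]
gripper_width: 0.0235
```

Run:
```python
from h import *
import time
rep(GREEN,-.006)
F=[r.get_state()['contact_force']]
for _ in range(4): r.capture('side');F.append(r.get_state()['contact_force'])
print(np.mean(F,0)); rep(GREEN,-.006)
```

```text
tip [0.5659 0.0771 0.0567] lean along -1.99 across 13.23 move [ 0.0005 -0.0003  0.0005] F [-0.87 -0.18  0.55] yaw -169.75 10.6167
rel to spot/start: along from green -0.0003, off seam 0.0006, height on normal -0.0057
[-0.63955672 -0.20605719  0.91595925]
tip [0.5658 0.0771 0.0569] lean along -1.99 across 13.23 move [ 0.0004 -0.0003  0.0007] F [-0.54 -0.37  1.4 ] yaw -169.74 10.8167
rel to spot/start: along from green -0.0002, off seam 0.0006, height on normal -0.0055
```

send_rows(motion=[{"travel": [0,-0.0017,0],"spin": 0},{"travel": [0,-0.0017,0],"spin": 0},{"travel": [0,-0.0017,-0.0001],"spin": 0},{"travel": [0,-0.0017,0],"spin": 0},{"travel": [0,-0.0017,-0.0001],"spin": 0}])

```text
time_s: 11.23
tcp_pos: [0.549, 0.0635, 0.1175]
eef_rot: [177.9, -2.3, -169.7]
contact_force: [-0.5, 1.1, 0.3]
gripper_width: 0.0241
```

```bash
python3 -c "
from h import *
rep(RED,-.006)"
```

```text
tip [0.5678 0.0693 0.0572] lean along -2.06 across 13.31 move [ 0.0006 -0.0772 -0.0018] F [-0.51  1.07  0.31] yaw -169.71 11.2333
rel to spot/start: along from green 0.0078, off seam 0.0012, height on normal -0.0053
```

send_rows(motion=[{"travel": [0.0002,-0.0017,0],"spin": 0},{"travel": [0.0001,-0.0017,0],"spin": 0},{"travel": [0.0001,-0.0017,0],"spin": 0},{"travel": [0.0001,-0.0017,-0.0001],"spin": 0},{"travel": [0.0001,-0.0017,0],"spin": 0}])

```text
time_s: 11.65
tcp_pos: [0.5504, 0.0541, 0.1174]
eef_rot: [177.9, -2.3, -169.7]
contact_force: [-1.0, 1.5, 0.4]
gripper_width: 0.0241
```

send_rows(motion=[{"travel": [0.0001,-0.0017,0],"spin": 0},{"travel": [0.0001,-0.0017,0],"spin": 0},{"travel": [0.0001,-0.0017,0],"spin": 0},{"travel": [0.0001,-0.0017,-0.0001],"spin": 0},{"travel": [0,-0.0017,0],"spin": 0}])

```text
time_s: 12.07
tcp_pos: [0.5516, 0.0447, 0.1172]
eef_rot: [177.9, -2.3, -169.7]
contact_force: [-0.4, 0.9, 1.1]
gripper_width: 0.0236
```

```bash
python3 -c "
from h import *
rep(RED,-.006)"
```

```text
tip [0.5704 0.0504 0.0569] lean along -2.08 across 13.35 move [-0.0003 -0.0582 -0.0014] F [-0.38  0.93  1.14] yaw -169.74 12.0667
rel to spot/start: along from green 0.0268, off seam 0.0002, height on normal -0.0053
```

send_rows(motion=[{"travel": [0,-0.0015,0],"spin": 0},{"travel": [0,-0.0015,0],"spin": 0},{"travel": [0,-0.0015,-0.0001],"spin": 0},{"travel": [0,-0.0015,0],"spin": 0},{"travel": [0,-0.0015,0],"spin": 0}])

```text
time_s: 12.48
tcp_pos: [0.5529, 0.0364, 0.1169]
eef_rot: [177.9, -2.3, -169.7]
contact_force: [-0.4, 1.9, 0.8]
gripper_width: 0.0237
```

send_rows(motion=[{"travel": [0,-0.0015,0],"spin": 0},{"travel": [0,-0.0015,0],"spin": 0},{"travel": [0,-0.0015,-0.0001],"spin": 0},{"travel": [0,-0.0015,0],"spin": 0},{"travel": [0,-0.0015,0],"spin": 0}])

```text
time_s: 12.9
tcp_pos: [0.5544, 0.0283, 0.1167]
eef_rot: [177.9, -2.3, -169.7]
contact_force: [-0.9, 1.7, 1.1]
gripper_width: 0.0238
```

```bash
python3 -c "
from h import *
rep(RED,-.006)"
```

```text
tip [0.5732 0.034  0.0564] lean along -2.08 across 13.33 move [-0.0005 -0.0415 -0.0013] F [-0.91  1.66  1.14] yaw -169.73 12.9
rel to spot/start: along from green 0.0435, off seam -0.0002, height on normal -0.0057
```

send_rows(motion=[{"travel": [0,-0.0015,0],"spin": 0},{"travel": [0,-0.0015,-0.0001],"spin": 0},{"travel": [0,-0.0015,0],"spin": 0},{"travel": [0,-0.0015,-0.0001],"spin": 0},{"travel": [0,-0.0015,0],"spin": 0}])

```text
time_s: 13.32
tcp_pos: [0.5558, 0.0201, 0.1167]
eef_rot: [177.9, -2.3, -169.7]
contact_force: [-1.4, 1.4, 0.5]
gripper_width: 0.0234
```

send_rows(motion=[{"travel": [0,-0.0015,0],"spin": 0},{"travel": [0,-0.0015,-0.0001],"spin": 0},{"travel": [0,-0.0015,0],"spin": 0},{"travel": [0,-0.0015,-0.0001],"spin": 0},{"travel": [0,-0.0015,0],"spin": 0}])

```text
time_s: 13.73
tcp_pos: [0.5572, 0.0118, 0.1166]
eef_rot: [177.9, -2.3, -169.7]
contact_force: [-0.8, 1.6, 1.6]
gripper_width: 0.0238
```

```bash
python3 -c "
from h import *
rep(RED,-.006)"
```

```text
tip [0.576  0.0176 0.0563] lean along -2.08 across 13.32 move [-0.0006 -0.0249 -0.0009] F [-0.82  1.62  1.61] yaw -169.73 13.7333
rel to spot/start: along from green 0.0602, off seam -0.0004, height on normal -0.0058
```

send_rows(motion=[{"travel": [0,-0.0015,0],"spin": 0},{"travel": [-0.0001,-0.0015,-0.0001],"spin": 0},{"travel": [0,-0.0015,0],"spin": 0},{"travel": [-0.0001,-0.0015,-0.0001],"spin": 0},{"travel": [0,-0.0015,0],"spin": 0}])

```text
time_s: 14.15
tcp_pos: [0.5589, 0.0037, 0.1164]
eef_rot: [177.9, -2.3, -169.7]
contact_force: [-0.1, 1.8, 2.1]
gripper_width: 0.0234
```

send_rows(motion=[{"travel": [0,-0.0015,0],"spin": 0},{"travel": [-0.0001,-0.0015,-0.0001],"spin": 0},{"travel": [0,-0.0015,0],"spin": 0},{"travel": [-0.0001,-0.0015,-0.0001],"spin": 0},{"travel": [0,-0.0015,0],"spin": 0}])

```text
time_s: 14.57
tcp_pos: [0.5605, -0.0045, 0.1163]
eef_rot: [177.9, -2.3, -169.7]
contact_force: [0.1, 1.7, 1.4]
gripper_width: 0.0238
```

```bash
python3 -c "
from h import *
rep(RED,-.006)"
```

```text
tip [0.5793 0.0012 0.056 ] lean along -2.08 across 13.30 move [-0.0003 -0.0082 -0.0005] F [0.1  1.69 1.42] yaw -169.74 14.5667
rel to spot/start: along from green 0.0768, off seam -0.0003, height on normal -0.0061
```

send_rows(motion=[{"travel": [0,-0.0015,0],"spin": 0},{"travel": [0,-0.0015,0],"spin": 0},{"travel": [0,-0.0015,-0.0001],"spin": 0},{"travel": [0,-0.0014,0],"spin": 0},{"travel": [0,-0.001,0],"spin": 0}])

```text
time_s: 14.98
tcp_pos: [0.5619, -0.0122, 0.1162]
eef_rot: [177.9, -2.3, -169.7]
contact_force: [-1.0, 1.5, 1.8]
gripper_width: 0.0238
```

send_rows(motion=[{"travel": [0,0,0],"spin": 0},{"travel": [0,0,0],"spin": 0}])

```text
time_s: 15.15
tcp_pos: [0.562, -0.0126, 0.1162]
eef_rot: [178.0, -2.3, -169.8]
contact_force: [-0.6, 0.9, 0.3]
gripper_width: 0.024
```

Run:
```python
from h import *
F=[];rep(RED,-.006)
for i in range(3):
    for c in('side','top'):
        im,d=r.capture(c);F.append(r.get_state()['contact_force'])
        if i==2: cv2.imwrite(f'pics/{c}6.png',im)
print(np.mean(F,0));rep(RED,-.006)
u0,v0=239,172
im=cv2.imread('pics/side6.png');a=cv2.resize(im[v0:v0+40,u0:u0+40],(400,400),interpolation=2)
b=a.copy()
for p,c in((RED,(255,255,0)),(GREEN,(255,255,0)),(tip()[0]+.006*axis(15),(0,255,255))):
    u,v,_=proj('side',p);cv2.circle(b,(int((u-u0+.5)*10),int((v-v0+.5)*10)),4,c,1)
cv2.imwrite('pics/f6.png',np.hstack([a,b]))
```

```text
tip [ 0.5807 -0.0069  0.0559] lean along -2.06 across 13.30 move [-0.0003  0.0001 -0.0003] F [-0.64  0.95  0.3 ] yaw -169.75 15.15
rel to spot/start: along from green 0.0851, off seam -0.0003, height on normal -0.0062
[-0.7490074  -0.05917298  1.34135753]
tip [ 0.5807 -0.0069  0.0559] lean along -2.05 across 13.30 move [-0.0003  0.     -0.0003] F [ 0.25 -0.48  1.83] yaw -169.74 15.45
rel to spot/start: along from green 0.0851, off seam -0.0003, height on normal -0.0062
```

View pics/f6.png

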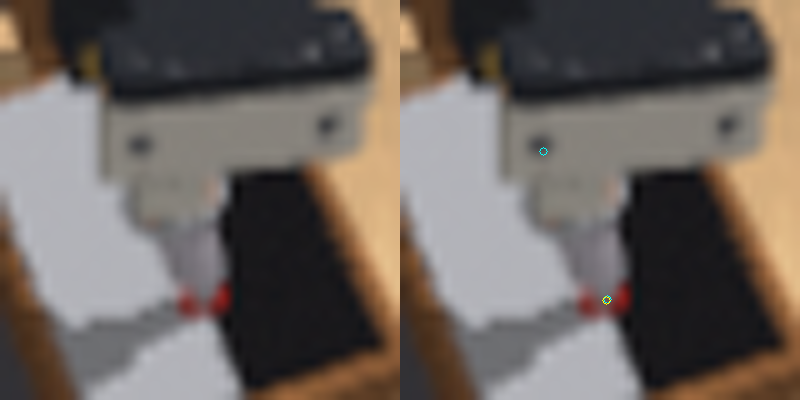

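The tip sits in the middle of the red spot, at about (205,300) in the left panel. I average the force readings for a better press-in estimate.

Run:
```python
from h import *
F=[]
for i in range(24):
    r.capture('side');F.append(r.get_state()['contact_force'])
F=np.array(F);m=F.mean(0);print(m,F.std(0)/24**.5)
n=axis(15);d=m-np.array([0,-.05,-1.45]);print('normal',d@n,'compression',(d@n-.5)/250);rep(RED,-.006)
```

```text
[-0.48349053 -0.59712034  1.05551229] [0.11050874 0.12169741 0.07206845]
normal 2.5690877194659634 compression 0.008276350877863853
tip [ 0.5807 -0.0068  0.0559] lean along -2.06 across 13.30 move [-0.0003 -0.     -0.0003] F [-0.41 -0.88  0.89] yaw -169.75 16.65
rel to spot/start: along from green 0.0850, off seam -0.0004, height on normal -0.0062
```

send_rows(motion=[{"travel": [0,0,-0.0006],"spin": 0},{"travel": [0,0,0],"spin": 0},{"travel": [0,0,0],"spin": 0}])

```text
time_s: 16.9
tcp_pos: [0.5618, -0.0126, 0.1168]
eef_rot: [178.0, -2.3, -169.7]
contact_force: [-0.8, -0.4, 1.9]
gripper_width: 0.0237
```

Run:
```python
from h import *
F=[]
for i in range(14):
    r.capture('side');F.append(r.get_state()['contact_force'])
m=np.mean(F,0);n=axis(15);d=m-np.array([0,-.05,-1.45]);print(m,'normal',d@n,'compression',(d@n-.5)/250);rep(RED,-.006)
for n in('handle_blank','whetstone','rivet_tin'):
    r_=[np.round(w('side',e['at']),3) for e in r.pinpoint('side',n)[:1]];print(n,r_)
```

```text
[-0.2992454  -0.85751148  1.08474439] normal 2.5627833842454653 compression 0.00825113353698186
tip [ 0.5806 -0.0068  0.0564] lean along -2.06 across 13.28 move [-0.0004 -0.0001  0.0002] F [-0.65 -0.42  0.83] yaw -169.75 17.6
rel to spot/start: along from green 0.0850, off seam -0.0003, height on normal -0.0057
handle_blank [array([ 0.771, -0.143,  0.003])]
whetstone [array([0.352, 0.393, 0.001])]
rivet_tin [array([ 0.677, -0.221, -0.   ])]
```

```bash
python3 -c "
from h import *
print(r.close_job());s=r.get_state();print(s['time_s'],s['tcp_pos'],s['contact_force'])"
```

```text
the job is handed in; nothing more can be done
None
the job is handed in; nothing more can be done
```

The job is handed in at about 17.6 s on the robot's clock: the gauge is still gripped, with its tip on the red spot and pressed in about half-way.

The interface only lets the tool shift and spin, never tilt. So I gripped the gauge with the jaws in line with the seam, lifted it 23 mm, and pivoted it about 15° against the rim of the stand's hole. I then gripped it firmly, set it on the green dot, and drew it 85 mm along the seam at about 2 cm/s.

Last checks:
- **Tip position:** my position estimate put the tip 85.0 mm from the green dot and 0.3 mm off the seam. It came within about 1.2 mm of the seam throughout the draw, and the camera crop after the draw showed the tip in the middle of the red spot.
- **Squareness:** this is not exact. I estimate about 13.3° of lean across the seam, where 15° was wanted, and about 2° along it, so roughly 2.7° out of square. The arm's own tilt drifted during the fast moves, and I could not correct it.
- **Press-in:** two estimates disagree. Force gives about 8.3 mm and geometry about 5.7 mm; half-way is 7 mm and the stop is 14 mm. A final 0.6 mm lift did not change the averaged force.
- **Contact:** the force readings showed contact all along the draw, with a push of about 1.5–2.9 N.
- **Bystanders:** the wooden blank, whetstone and bowl were found within about 5 mm of where they started, which is about the detector's error. The purple look-alikes were untouched in the pictures I viewed.

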